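Drift the rim clamp into line

TASK

Take the orange-handled tapered drift pin out of its wooden block and work it down through the hole in the top of the green rim clamp, feeling its tip into the off-line hole of the brass tongue below, so that the drift itself draws the tongue into line and its pad closes up to the dish. Press until its steel collar bears on the steel ring, whose height is not known, seat it there with a steady push of about 20 N (never over 30 N), then let go and leave it standing. Keep off the enamelled dish and do not disturb the jar or the two stacks of bowls.

Things in the scene. Friction and masses are not known exactly. Their poses are not given: they have to be found in the camera images.
- drift_grip (a point): The loose drift pin (about 0.2 kg), upright, turned about its z axis: this point is the centre of its orange handle (20 mm diameter, 50 mm tall, top 25 mm above the point). From 25 to 30 mm below it a steel collar, 32 mm diameter; below that a 16 mm round shank for 44 mm, then a 24 mm taper down to a flat 5.4 mm tip, 98 mm below the point.
- holder: Wooden block 80 x 80 x 76 mm, fixed, origin under its centre on the table. The drift stands in a wide upright hole (21 mm) in its middle, collar resting on its top: lift it straight up 75 mm to clear.
- clamp_hole (a point): Centre of the 17.4 mm hole at the top face of the green rim clamp, 68 mm above the table, top 64 x 80 mm, fixed. x axis points to the dish, z up. Top plate 12 mm thick, then a 14 mm gap with the brass tongue, then a lower plate (top 42 mm above table, 12 mm thick) with the same hole exactly below; free underneath. A steel ring stands round the hole (see seat).
- tongue_hole (a point): Centre, at its top face (55 mm above the table), of the 17.4 mm hole in the 12 mm thick brass tongue between the clamp's plates. It slides only along clamp_hole's x, stiffly (about 6 N; the drift then drags at 4 to 10 N), and starts 6.5 to 7.8 mm off line towards minus x; in line when under clamp_hole. A tip let down on the middle of clamp_hole lands on its edge: feel about 2.4 mm towards minus x, then yield back.
- seat: Steel ring round the hole, 33.6 mm outside, 22.6 mm inside, rigidly set 3 to 13 mm proud of the clamp's top face (the height differs each time and is not given; this origin is fixed at clamp_hole). The drift is home when its collar bears on the ring: drift_grip is then 33 to 43 mm above clamp_hole.
- dish: Turquoise enamelled dish, 260 mm diameter, copper rim 58 mm above the table, on a low stand, fixed: its origin is under its centre, 190 mm along clamp_hole's +x. Fragile: not to be touched.
- jar: Loose grey jar with a steel lid, 74 mm diameter, 97 mm tall, origin under its centre. Leave alone.
- bowls: Loose stack of small bowls, 104 mm diameter, 76 mm tall, origin under its centre. Leave alone.
- saucers: Loose stack of pale shallow bowls, 112 mm diameter, 63 mm tall, origin under its centre. Leave alone.
- drift: The whole drift pin; its origin is the tip, its z axis runs up the pin to the handle.
- clamp: The whole rim clamp with the tongue it carries; origin under its middle on the table, straight below clamp_hole, same axes.
Things that resemble listed ones, but are neither listed nor needed, are in the scene too. Of the things like the drift, leave any that is purple; of the rest the smaller one is meant. What is shaped like the clamp but purple or turquoise is not meant.

How it is judged (in metres and radians):
On the way, in this order (a step that is already met when the one before it is completed fails the run):
1. the drift's tip is in the clamp's top hole while the tongue is still out of line (z of drift_grip in the frame of clamp_hole below 0.093 m and horizontal distance between drift_grip and clamp_hole below 0.008 m and horizontal distance between tongue_hole and clamp_hole above 0.003 m), for 0.04 s.
2. the drift's collar is pressed on the steel ring with a steady 5 N or more, the tongue in line (contact force between drift and seat above 5 N and z of drift_grip in the frame of clamp_hole below 0.045 m and horizontal distance between drift_grip and clamp_hole below 0.004 m and horizontal distance between tongue_hole and clamp_hole below 0.0025 m), for 0.2 s.
At the end, for the whole second after the job is handed in: The drift stands upright (within 4 degrees) and still in the clamp, collar down at the ring (handle centre 31 to 44.5 mm above the clamp's top), handle within 4 mm of the hole's axis, and the tongue's hole is within 2.5 mm of being in line (z of drift_grip in the frame of clamp_hole between 0.031 and 0.0445 m and horizontal distance between drift_grip and clamp_hole below 0.004 m and angle between drift's own z axis and vertical below 0.07 rad and horizontal distance between tongue_hole and clamp_hole below 0.0025 m and linear speed of drift below 0.01 m/s); the robot touches nothing.
It fails at once if the drift is forced on the clamp, tongue or ring with more than 35 N (contact force between drift and clamp above 35 N or contact force between drift and seat above 35 N).
It fails at once if the dish is touched (contact force between anything else and dish above 1 N).
It fails at once if the jar or a stack of bowls is moved more than 20 mm (distance of any of jar, bowls, saucers from where it was at the start of the episode above 0.02 m).
It also fails if it takes over 72 s, if anything falls off the work surface, if the arm or the gripper's body presses on something with over 40 N, if the wrist force passes 120 N, or if a joint passes its speed limit or range.

ROBOT

A 6-joint arm with a two-finger parallel gripper is mounted at the origin on the work surface. World frame = base frame: x ahead of the robot, y to its left, z up, the work surface at z = 0. Lengths are in m, angles in degrees, forces in N, time in s.
With the tool pointing down it reaches from about 0.325 to 0.9 m from the base axis. Payload 6.1 kg.
Tool frame: the origin (TCP) lies on the centre line of the jaws, within the pads' length; the fingertips stand 22 mm ahead of it and the grasp point (between the pads) lies 3 mm ahead of it; z points along the fingers, y is the direction in which the jaws open and shut (so a half turn about z gives the same grasp; the last joint's range is limited). The gripper opens to 87 mm and grips with 3 to 60 N. Pads are 19 mm wide; open, the fingers measure 117 mm over their backs; the gripper's body (75 mm by 190 mm) begins 51 mm behind the grasp point.
Start: joints at [57.405, 12.628, 87.462, -0, 79.91, -7.225], TCP at [0.268, 0.565, 0.245] pointing down, gripper open.
Joint ranges: [-170.65, 170.65], [-52.31, 119.04], [5.05, 147.46], [-71.25, 251.25], [11.57, 151.72], [-153.62, 153.62]. Speed limits (degrees/s): [147.25, 147.25, 172.46, 180, 180, 180].

INTERFACE

Orientations are given as a 3x3 rotation matrix whose columns are the frame's x, y, z axes.
In Python, from plant import robot gives the robot as it stands. The module is installed in compiled form; this text tells all that it offers.
- The arm moves only by the tool servo_tool, never from a script. Its argument "deltas" is a list that holds one entry, the list of rows, each a list of 7 numbers: the shift along the tool's x, y, z in m, then the turn, a rotation vector about the tool's x, y, z in units of 6 degrees (1.0 is 6 degrees), then the finger opening in m, from 0 to 0.087. A call has 1 to 10 rows; each row is the pose to reach, as a shift and turn from the pose measured when the call began, along the tool's axes at that moment; what a row does not reach only later rows make up. A row lasts 1/12 s, in which the tool goes at most 41.7 mm and 7.16 degrees, less where a joint would pass 70% of its speed; a pose out of reach is approached as far as the arm can. A call with a gripper value outside its range is refused whole. The fingers move at their own pace and stop on an object; "force" is the grip in N (left out, the last holds). Time passes only in rows, so rows that repeat a pose let the fingers close. It gives the time, the measured TCP pose, the force and the opening at its end, in the units of the state.
- robot.state(): the state, without advancing time (a new reading comes with each control period).
- robot.snapshot(name): name is "scene" or "top" or "wrist"; returns a dict with "image" (400x640x3 uint8, red, green, blue), "fov_y" (degrees; the focal length in pixels is half the picture's height over the tangent of half this angle, whatever the lens; pixels are square), "cx", "cy" (the principal point, pixels), "R" (3x3) and "t" (3): a world point X has camera coordinates R X + t. Camera axes: x right, y down, z forward; pixel columns grow to the right and rows downward; lengths in m; the calibration is good to about 2 mm. A picture is of the moment at which its call begins. There is no depth.
- robot.hand_in(): hands the job in, once; it reports no verdict.
Trained networks look in a picture, given as the dict that the camera call returned (one of the last four; its "shot" number tells which), for a name from the list of things; names that differ only in an ending like _2 or _b are one class to them, and where a whole thing is asked for, a point or a joint stands for the part that bears it (a point fixed in the world has none). Each returns a list of dicts, best first, with "p" (0 to 1); they miss things now and then, are a little off and sometimes report something else, mostly with a low value. They report only what shows in the picture. A call takes as long as a camera call. They do not tell look-alikes from the thing itself.
- robot.look_for(picture, thing): "xyz" ([x, y, z] in m, in the coordinates of the camera as it stood for that picture, good to about 4 mm: the middle of the surface that is visible of it).
- robot.regions_of(picture, thing): "mask" (400x640 bool, what is visible of it).
- robot.spot_point(picture, thing): "xyz" ([x, y, z] in m, in the coordinates of the camera as it stood for that picture, good to about 4 mm: a listed point, or the origin of a listed thing).
The state is a dict: "t": time; "joint_positions": joint angles; "joint_vel": joint speeds; "effort": joint torques, N m; "position": TCP position; "tcp_rot": TCP orientation; "wrist_force": force on the tool from outside, world axes, zero at the start; "ft_torque": the same for the moment, N m; "finger_gap": opening from 0.0 (shut) to 1.0 (fully open).
Only numpy, scipy, OpenCV 4.12 (cv2) and the standard library are available. Lean on these libraries where they do the work, as an engineer would, in place of code of your own. Each camera call takes 0.05 s, during which the arm holds its last target. There are 200 camera calls.

## Working session

There is one attempt and no reset: what is moved stays moved. The work goes in short steps, Python scripts to look and compute and a tool call to move; the robot and the scene stay as the last step left them, time stands still between calls to the robot, and variables do not carry over. Pictures are saved under pics/ and viewed, about 8 in all and at most 12, crops included, and the job is handed in when it is done.

Besides the shell and the picture viewer there is one more tool, called after ">>>" as name(argument=value, ...) on one line, values as JSON. servo_tool: Moves the arm, as the interface text tells. Its arguments: {"type":"object","properties":{"deltas":{"type":"array","items":{"type":"array","items":{"type":"array","items":{"type":"number"}}}},"force":{"type":"number"}},"required":["deltas"]}

```bash
mkdir -p pics
cat > h.py <<'E'
import numpy as np, cv2
from plant import robot
def snap(n,save=None):
    s=robot.snapshot(n)
    if save: cv2.imwrite(f'pics/{save}.png',cv2.cvtColor(s['image'],cv2.COLOR_RGB2BGR))
    return s
def w(s,c): return np.array(s['R']).T@(np.array(c)-np.array(s['t']))
def px(s,X):
    c=np.array(s['R'])@np.array(X)+np.array(s['t']);f=200/np.tan(np.radians(s['fov_y']/2))
    return np.array([s['cx']+f*c[0]/c[2],s['cy']+f*c[1]/c[2]])
def find(s,name,fn='spot_point',k=4):
    for d in getattr(robot,fn)(s,name)[:k]:
        X=w(s,d['xyz']); print(name,fn,round(d['p'],2),X.round(4),px(s,X).round(0))
def tri(obs):
    A=[];b=[]
    for s,u in obs:
        f=200/np.tan(np.radians(s['fov_y']/2)); R=np.array(s['R']);t=np.array(s['t'])
        for i,c in ((0,s['cx']),(1,s['cy'])):
            k=(u[i]-c)/f; A.append(R[i]-k*R[2]); b.append(k*t[2]-t[i])
    r=np.linalg.lstsq(np.array(A),np.array(b),rcond=None); return r[0]
def st():
    s=robot.state(); print('t',round(s['t'],2),'p',np.round(s['position'],4),'F',np.round(s['wrist_force'],1),'T',np.round(s['ft_torque'],2),'gap',round(s['finger_gap']*87,1)); return s
E
python3 - <<'E'
from h import *
a=snap('scene','s0');b=snap('top','t0')
cv2.imwrite('pics/a.png',cv2.cvtColor(cv2.resize(np.vstack([a['image'],b['image']]),(600,750))[:,:],cv2.COLOR_RGB2BGR)) if 0 else None
for s in (a,b):
    print('--',np.array(s['R']).round(3).tolist(),s['t'])
    for n in ('drift_grip','holder','clamp_hole','tongue_hole','dish','jar','bowls','saucers'): find(s,n)
print(st()['tcp_rot'])
E
```

```text
-- [[-0.482, 0.876, 0.012], [0.667, 0.376, -0.643], [-0.568, -0.302, -0.766]] [ 0.24487495 -0.27656898  1.68241248]
drift_grip spot_point 0.73 [0.3933 0.1952 0.1302] [402. 191.]
drift_grip spot_point 0.69 [0.5132 0.2654 0.0994] [407. 240.]
drift_grip spot_point 0.65 [ 0.7222 -0.0189 -0.0016] [271. 276.]
drift_grip spot_point 0.64 [0.4227 0.2992 0.1066] [433. 219.]
holder spot_point 0.83 [0.4172 0.3009 0.0013] [427. 241.]
holder spot_point 0.16 [ 0.5233 -0.0421  0.055 ] [301. 208.]
clamp_hole spot_point 0.94 [ 0.2911 -0.3784  0.0707] [247. 117.]
clamp_hole spot_point 0.84 [ 0.3558 -0.0298  0.0666] [333. 169.]
clamp_hole spot_point 0.64 [ 0.5316 -0.0383  0.0649] [300. 208.]
tongue_hole spot_point 0.74 [ 0.2886 -0.3822  0.0539] [247. 120.]
tongue_hole spot_point 0.63 [ 0.3587 -0.0331  0.054 ] [331. 172.]
tongue_hole spot_point 0.52 [ 0.5299 -0.043   0.0541] [299. 209.]
tongue_hole spot_point 0.34 [0.4187 0.2975 0.0025] [426. 241.]
dish spot_point 0.65 [ 0.7212 -0.0164 -0.0008] [272. 276.]
dish spot_point 0.46 [ 0.5239 -0.0405  0.0549] [301. 208.]
jar spot_point 0.78 [ 0.4282 -0.2587  0.
[... 864 characters left out ...]
 0.88 [ 0.5257 -0.0416  0.0506] [324. 190.]
tongue_hole spot_point 0.74 [ 0.53   -0.041   0.0672] [324. 187.]
dish spot_point 0.94 [ 0.719  -0.0238 -0.0011] [315. 131.]
jar spot_point 0.66 [ 0.4222 -0.2621 -0.0018] [403. 227.]
jar spot_point 0.56 [ 0.4178  0.2997 -0.0014] [204. 235.]
bowls spot_point 0.87 [ 0.6054  0.3425 -0.003 ] [191. 171.]
bowls spot_point 0.3 [ 0.5302 -0.0411  0.0658] [324. 187.]
saucers spot_point 0.88 [ 0.6004 -0.359   0.004 ] [431. 165.]
t 0.9 p [0.2678 0.5647 0.2446] F [-0.1  0.3 -0.4] T [-0.02  0.02  0.03] gap 86.9
[[-9.03545347e-01  4.28492479e-01  1.88645271e-05]
 [ 4.28492480e-01  9.03545347e-01  1.62651991e-05]
 [-1.00754402e-05  2.27796530e-05 -1.00000000e+00]]
```

View pics/s0.png

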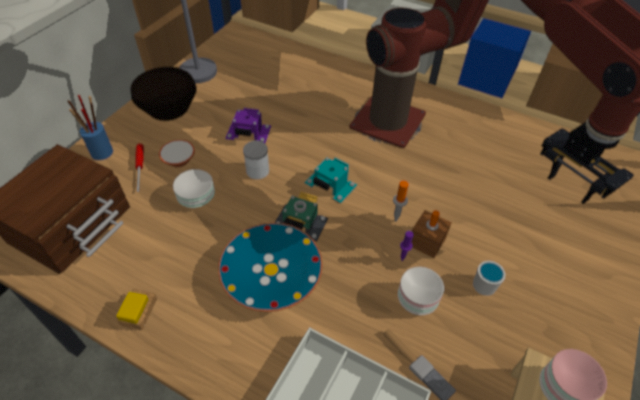

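View pics/t0.png

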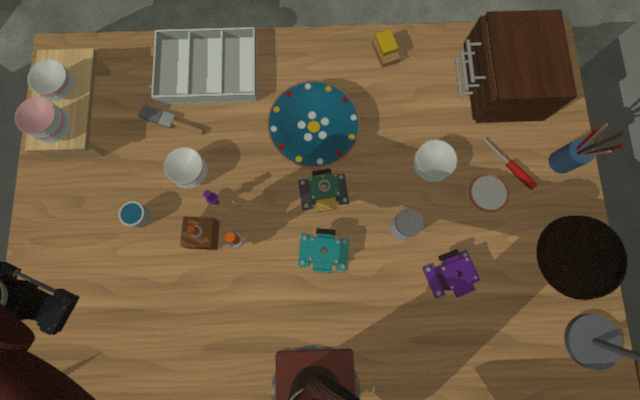

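The meant drift stands in the block at about (0.42, 0.30), at scene px (433,219). The larger orange drift is at (402,191) and the purple one at (407,240). The green clamp is at scene px (300,208) and top px (324,187), beside the dish. The turquoise and purple clamps are the decoys.

I'll move above the drift with the jaws at a yaw of about 27°, which clears both neighbouring drifts.

>>> servo_tool(deltas=[[[-0.251, -0.175, 0, 0, 0, 6.27, 0.06], [-0.251, -0.175, 0, 0, 0, 6.27, 0.06], [-0.251, -0.175, 0, 0, 0, 6.27, 0.06], [-0.251, -0.175, 0, 0, 0, 6.27, 0.06], [-0.251, -0.175, 0, 0, 0, 6.27, 0.06], [-0.251, -0.175, 0, 0, 0, 6.27, 0.06], [-0.251, -0.175, 0, 0, 0, 6.27, 0.06], [-0.251, -0.175, 0, 0, 0, 6.27, 0.06], [-0.251, -0.175, 0, 0, 0, 6.27, 0.06], [-0.251, -0.175, 0, 0, 0, 6.27, 0.06]]])

```text
t: 1.73
position: [0.42, 0.2986, 0.2448]
tcp_rot: [[-0.452, 0.892, 0.0], [0.892, 0.452, 0.001], [0.001, 0.0, -1.0]]
wrist_force: [0.5, 0.8, 0.0]
finger_gap: 0.689
```

```bash
cat >> h.py <<'E'
def to(x,y,z,yaw):
    "tool-axis shift and turn (6 deg units) to reach a world TCP, tool down, y axis at yaw deg"
    s=robot.state();R=np.array(s['tcp_rot']); d=R.T@(np.array([x,y,z])-s['position'])
    a=np.radians(yaw); Y=np.array([np.cos(a),np.sin(a),0]);Z=np.array([0,0,-1.]);T=np.column_stack([np.cross(Y,Z),Y,Z])
    rv=cv2.Rodrigues(R.T@T)[0].ravel()
    print('go',d.round(4),(np.degrees(rv)/6).round(3))
E
python3 - <<'E'
from h import *
s=st();print(np.array(s['tcp_rot']).round(3).tolist(),s['joint_positions'])
a=snap('wrist','w0')
for n in ('drift_grip','drift','holder'): find(a,n)
print('cam',w(a,[0,0,0]))
E
```

```text
t 1.73 p [0.42   0.2986 0.2448] F [0.5 0.8 0. ] T [-0.08  0.04  0.05] gap 60.0
[[-0.452, 0.892, 0.0], [0.892, 0.452, 0.001], [0.001, 0.0, -1.0]] [ 2.66150740e+01 -2.54151069e+00  1.03641310e+02  3.33449383e-02
  7.88756028e+01 -2.58808518e-01]
drift_grip spot_point 0.9 [0.418  0.3024 0.1049] [320. 189.]
drift_grip spot_point 0.9 [0.51   0.3674 0.0187] [412. 160.]
drift spot_point 0.9 [0.4841 0.2706 0.005 ] [354. 215.]
drift spot_point 0.82 [0.42   0.3008 0.0073] [321. 173.]
holder spot_point 0.59 [ 0.4194  0.3019 -0.0019] [321. 171.]
cam [0.38830214 0.36110802 0.38426865]
```

View pics/w0.png

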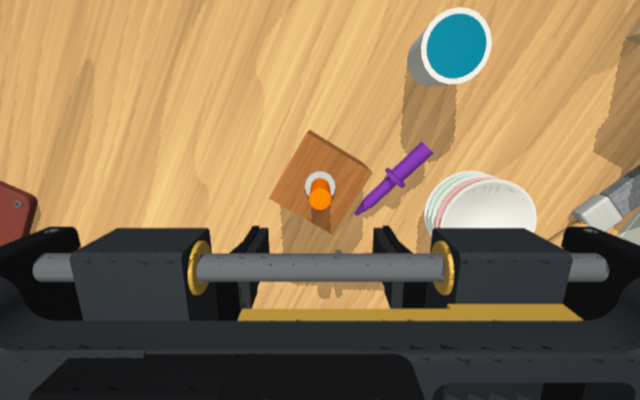

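Wrist view: the drift handle is at px (320,190) in its block. The purple drift lies flat on the table at (395,180), so it is out of the way. I'll triangulate the handle from the three views.

```bash
cat >> h.py <<'E'
def orange(s,near,r=25):
    h=cv2.cvtColor(s['image'],cv2.COLOR_RGB2HSV); m=((h[...,0]>=5)&(h[...,0]<=17)&(h[...,1]>200)&(h[...,2]>110)).astype(np.uint8)
    n,l,stt,c=cv2.connectedComponentsWithStats(m)
    b=[i for i in range(1,n) if np.hypot(*(c[i]-near))<r and stt[i,4]>8]
    i=max(b,key=lambda i:stt[i,4]); print('blob',c[i].round(1),stt[i]); return c[i]
E
python3 - <<'E'
from h import *
G=[.419,.300,.106]
o=[]
for n in ('scene','top','wrist'):
    s=snap(n); o.append((s,orange(s,px(s,G))))
print(tri(o),tri(o[:2]),tri(o[1:]),tri(o[::2]))
X=tri(o)
for s,u in o: print(px(s,X)-u)
to(X[0],X[1],.114,26.9)
E
```

```text
blob [435.3 216.7] [432 211   7  15  65]Traceback (most recent call last):
  File "<stdin>", line 5, in <module>
  File "h.py", line 33, in orange
    i=max(b,key=lambda i:stt[i,4]); print('blob',c[i].round(1),stt[i]); return c[i]
ValueError: max() iterable argument is empty
```

Run:
```python
from h import *
G=[.419,.300,.106]
o=[]
for n in ('scene','top','wrist'):
    s=snap(n); c=px(s,G)
    for d in robot.regions_of(s,'drift_grip')[:5]:
        ys,xs=np.nonzero(d['mask'])
        print(n,round(d['p'],2),xs.mean().round(1),ys.mean().round(1),xs.min(),xs.max(),ys.min(),ys.max(),len(xs))
    h=cv2.cvtColor(s['image'],cv2.COLOR_RGB2HSV);x,y=c.astype(int)
    print(c,h[y-3:y+4:2,x-4:x+5:2].tolist())
```

```text
scene 0.81 385.0 246.3 376 395 224 265 427
scene 0.71 430.5 267.3 409 449 255 280 305
scene 0.66 432.9 221.2 426 439 211 230 190
[433.69315493 218.3652055 ] [[[14, 172, 117], [13, 205, 108], [14, 255, 121], [14, 255, 157], [14, 255, 169]], [[13, 173, 115], [13, 225, 101], [14, 255, 104], [13, 255, 114], [14, 255, 132]], [[13, 146, 112], [14, 242, 100], [13, 255, 107], [13, 255, 116], [14, 234, 133]], [[12, 104, 108], [13, 233, 103], [13, 255, 109], [14, 253, 125], [13, 204, 131]]]
top 0.89 237.7 206.2 220 257 186 230 430
top 0.64 191.8 205.4 175 213 198 212 245
top 0.49 197.4 230.7 193 201 226 237 77
[192.8249163  229.47960314] [[[23, 27, 38], [11, 134, 57], [12, 209, 156], [12, 150, 109], [16, 31, 123]], [[5, 44, 35], [11, 58, 35], [12, 192, 117], [12, 215, 134], [13, 202, 91]], [[20, 39, 39], [9, 42, 43], [10, 138, 59], [12, 208, 104], [12, 186, 100]], [[9, 47, 38], [19, 58, 35], [12, 75, 34], [11, 176, 68], [12, 197, 101]]]
wrist 0.96 397.5 175.8 357 432 144 213 1290
wrist 0.58 320.0 190.3 306 335 172 210 874
[320.21220139 193.18701515] [[[15, 255, 239], [16, 255, 249], [16, 255, 250], [16, 255, 247], [15, 255, 237]], [[17, 255, 252], [17, 255, 252], [17, 255, 252], [17, 255, 252], [17, 255, 252]], [[17, 255, 251], [17, 255, 251], [17, 255, 251], [17, 255, 251], [17, 255, 251]], [[17, 255, 251], [17, 255, 251], [17, 255, 251], [17, 255, 251], [17, 255, 251]]]
```

```bash
sed -i 's/<=17)/<=19)/' h.py
python3 - <<'E'
from h import *
G=[.419,.300,.106]
o=[]
for n in ('scene','wrist'):
    s=snap(n); o.append((s,orange(s,px(s,G))))
X=tri(o);print(X)
for s,u in o: print(px(s,X)-u)
# wrist only, plane z=.106 for handle centre
s,u=o[1]; f=200/np.tan(np.radians(s['fov_y']/2))
for z in (.106,.112):
    C=w(s,[0,0,0]);d=w(s,[(u[0]-s['cx'])/f,(u[1]-s['cy'])/f,1])-C;print(z,C+d*(z-C[2])/d[2])
to(.4195,.300,.114,26.9)
E
```

```text
blob [435.2 216.8] [432 211   7  15  66]
blob [319.9 195.7] [309 180  23  31 543]
[0.4191836  0.30106486 0.11505415]
[-0.48537345 -0.3673113 ]
[ 0.98964437 -1.45697706]
0.106 [0.42005566 0.29731847 0.106     ]
0.112 [0.41935649 0.29870894 0.112     ]
go [0.0008 0.0003 0.1305] [-0.    -0.     0.019]
```

>>> servo_tool(deltas=[[[0.001, 0, 0.04, 0, 0, 0, 0.06], [0.001, 0, 0.08, 0, 0, 0, 0.05], [0.001, 0, 0.11, 0, 0, 0, 0.05], [0.001, 0, 0.13, 0, 0, 0, 0.045], [0.001, 0, 0.13, 0, 0, 0, 0.045]]])

```text
t: 2.85
position: [0.4156, 0.2981, 0.1094]
tcp_rot: [[-0.454, 0.891, -0.008], [0.891, 0.454, -0.004], [0.0, -0.009, -1.0]]
wrist_force: [-1.3, 0.2, -1.3]
finger_gap: 0.542
```

>>> servo_tool(deltas=[[[0, 0, 0, 0, 0, 0, 0.03], [0, 0, 0, 0, 0, 0, 0.025], [0, 0, 0, 0, 0, 0, 0.015], [0, 0, 0, 0, 0, 0, 0.0], [0, 0, 0, 0, 0, 0, 0], [0, 0, 0, 0, 0, 0, 0], [0, 0, 0, 0, 0, 0, 0], [0, 0, 0, 0, 0, 0, 0]]], force=50)

```text
t: 3.52
position: [0.4171, 0.2989, 0.1112]
tcp_rot: [[-0.454, 0.891, -0.005], [0.891, 0.454, -0.003], [-0.0, -0.005, -1.0]]
wrist_force: [1.0, 0.4, 6.3]
finger_gap: 0.211
```

Run:
```python
from h import *
st()
s=snap('wrist','w1');find(s,'drift_grip')
```

```text
t 3.52 p [0.4171 0.2989 0.1112] F [1.  0.4 6.3] T [ 0.06 -0.17 -0.01] gap 18.4
drift_grip spot_point 0.83 [0.5081 0.3672 0.0202] [465. 184.]
drift_grip spot_point 0.73 [0.416  0.2984 0.1059] [318. 256.]
drift_grip spot_point 0.2 [ 0.4225  0.3011 -0.0043] [328. 201.]
```

View pics/w1.png

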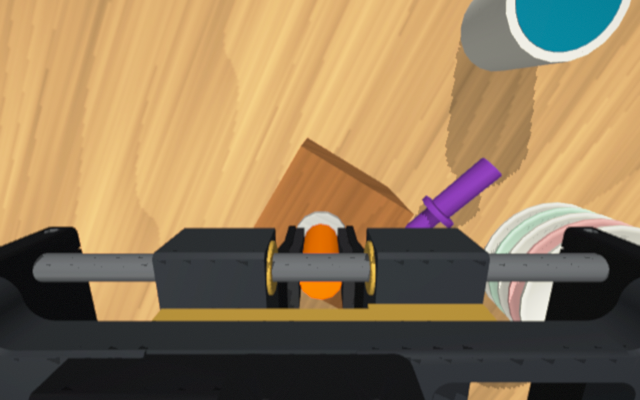

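Gripped, with handle blob at px (320,262) between the pads. Now I lift straight up.

>>> servo_tool(deltas=[[[0, 0, -0.01, 0, 0, 0, 0], [0, 0, -0.03, 0, 0, 0, 0], [0, 0, -0.055, 0, 0, 0, 0], [0, 0, -0.08, 0, 0, 0, 0], [0, 0, -0.1, 0, 0, 0, 0], [0, 0, -0.115, 0, 0, 0, 0], [0, 0, -0.115, 0, 0, 0, 0], [0, 0, -0.115, 0, 0, 0, 0], [0, 0, -0.115, 0, 0, 0, 0], [0, 0, -0.115, 0, 0, 0, 0]]])

```text
t: 4.45
position: [0.4165, 0.2986, 0.2243]
tcp_rot: [[-0.454, 0.891, -0.008], [0.891, 0.454, -0.004], [0.0, -0.009, -1.0]]
wrist_force: [-0.4, 0.6, -2.2]
finger_gap: 0.218
```

Run:
```python
from h import *
s=st();print(np.array(s['tcp_rot']).round(4).tolist())
a=snap('top');b=snap('scene')
for q in (a,b):
    for n in ('clamp','clamp_hole','dish','tongue_hole'): find(q,n)
q=snap('wrist');find(q,'drift_grip')
to(.45,-.04,.225,6)
```

```text
t 4.45 p [0.4165 0.2986 0.2243] F [-0.4  0.6 -2.2] T [-0.03  0.06  0.01] gap 19.0
[[-0.4541, 0.8909, -0.008], [0.891, 0.4541, -0.0041], [0.0, -0.009, -1.0]]
clamp spot_point 0.81 [ 3.596e-01 -3.420e-02  3.000e-04] [323. 252.]
clamp spot_point 0.8 [ 0.5345 -0.0386  0.0024] [322. 191.]
clamp spot_point 0.62 [ 0.2864 -0.383  -0.004 ] [450. 274.]
clamp_hole spot_point 0.87 [ 0.3604 -0.0359  0.0635] [324. 250.]
clamp_hole spot_point 0.74 [ 0.2885 -0.3898  0.063 ] [461. 273.]
clamp_hole spot_point 0.68 [ 0.5329 -0.0425  0.0679] [324. 186.]
dish spot_point 0.71 [ 0.7246 -0.021  -0.0025] [314. 129.]
tongue_hole spot_point 0.72 [ 0.2882 -0.3863  0.051 ] [458. 273.]
tongue_hole spot_point 0.68 [ 0.3552 -0.0314  0.0549] [323. 252.]
clamp spot_point 0.64 [ 0.5298 -0.0424  0.004 ] [300. 221.]
clamp spot_point 0.25 [ 0.605  -0.357  -0.0023] [196. 198.]
clamp_hole spot_point 0.95 [ 0.5323 -0.0392  0.0697] [300. 207.]
clamp_hole spot_point 0.85 [ 0.2884 -0.3827  0.0651] [246. 117.]
clamp_hole spot_point 0.74 [ 0.354  -0.0315  0.0666] [332. 168.]
dish spot_point 0.85 [ 0.7222 -0.0164  0.0015] [272. 276.]
tongue_hole spot_point 0.78 [ 0.2865 -0.382   0.0569] [247. 119.]
tongue_hole spot_point 0.64 [ 0.525  -0.0408  0.0537] [301. 209.]
tongue_hole spot_point 0.53 [ 0.3611 -0.0305  0.0553] [332. 172.]
drift_grip spot_point 0.74 [0.5092 0.3674 0.0167] [418. 163.]
go [-0.3169 -0.1252  0.0019] [-0.051  0.009  3.501]
```

Run:
```python
from h import *
to(.53,-.10,.225,6.4)
```

```text
go [-0.4067 -0.0812  0.0017] [-0.051  0.009  3.434]
```

>>> servo_tool(deltas=[[[-0.03, -0.006, 0, 0, 0, 0.5, 0], [-0.065, -0.013, 0, 0, 0, 1, 0], [-0.105, -0.021, 0, 0, 0, 1.5, 0], [-0.145, -0.029, 0, 0, 0, 2, 0], [-0.185, -0.037, 0, 0, 0, 2.5, 0], [-0.225, -0.045, 0, 0, 0, 3, 0], [-0.265, -0.053, 0, -0.03, 0, 3.43, 0], [-0.305, -0.061, 0, -0.05, 0.01, 3.43, 0], [-0.345, -0.069, 0, -0.05, 0.01, 3.43, 0], [-0.38, -0.076, 0, -0.05, 0.01, 3.43, 0]]])

```text
t: 5.88
position: [0.5229, -0.0766, 0.227]
tcp_rot: [[-0.111, 0.994, 0.001], [0.994, 0.111, -0.001], [-0.001, 0.001, -1.0]]
wrist_force: [1.5, -0.1, -2.1]
finger_gap: 0.213
```

>>> servo_tool(deltas=[[[-0.025, -0.005, 0, 0, 0, 0, 0], [-0.025, -0.005, 0, 0, 0, 0, 0], [-0.025, -0.005, 0, 0, 0, 0, 0], [-0.025, -0.005, 0, 0, 0, 0, 0], [-0.025, -0.005, 0, 0, 0, 0, 0], [-0.025, -0.005, 0, 0, 0, 0, 0]]])

```text
t: 6.38
position: [0.5207, -0.1007, 0.227]
tcp_rot: [[-0.113, 0.994, 0.001], [0.994, 0.113, -0.0], [-0.0, 0.001, -1.0]]
wrist_force: [0.7, -0.6, -2.7]
finger_gap: 0.218
```

Run:
```python
from h import *
s=st();print(np.array(s['tcp_rot']).round(4).tolist())
q=snap('wrist','w2')
for n in ('clamp_hole','tongue_hole','clamp','dish','drift_grip','drift'): find(q,n)
```

```text
t 6.38 p [ 0.5207 -0.1007  0.227 ] F [ 0.7 -0.6 -2.7] T [-0.1   0.02  0.  ] gap 18.9
[[-0.1128, 0.9936, 0.0008], [0.9936, 0.1128, -0.0003], [-0.0004, 0.0007, -1.0]]
clamp_hole spot_point 0.85 [ 0.5326 -0.0368  0.0691] [340. 126.]
clamp_hole spot_point 0.76 [ 0.3622 -0.0336  0.067 ] [162. 102.]
clamp_hole spot_point 0.59 [ 0.5328 -0.0413  0.0671] [339. 131.]
tongue_hole spot_point 0.85 [ 0.5251 -0.0407  0.055 ] [331. 129.]
clamp spot_point 0.76 [ 0.3581 -0.0341 -0.0023] [188. 105.]
clamp spot_point 0.56 [ 0.5318 -0.041   0.0016] [335. 128.]
dish spot_point 0.71 [ 0.7162 -0.0151  0.005 ] [495. 124.]
dish spot_point 0.33 [ 0.5266 -0.0391  0.0565] [333. 127.]
drift_grip spot_point 0.73 [ 0.5211 -0.0953  0.2204] [322. 246.]
drift spot_point 0.7 [ 0.5205 -0.0992  0.1217] [320. 202.]
```

View pics/w2.png

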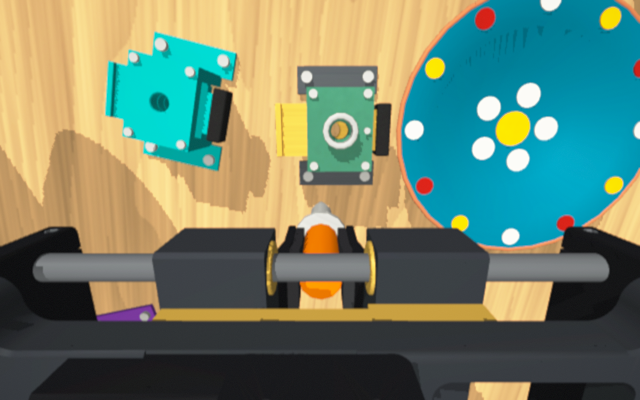

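The tip is at px (320,204), the ring at (340,131), and the clamp's sides run parallel to the tool axes, so the yaw is right. Next I fit the ring and find the tip numerically.

```bash
cat >> h.py <<'E'
def ring(s,near,r=32):
    h=cv2.cvtColor(s['image'],cv2.COLOR_RGB2HSV); m=((h[...,1]<70)&(h[...,2]>140)).astype(np.uint8)
    yy,xx=np.indices(m.shape); m[np.hypot(xx-near[0],yy-near[1])>r]=0
    n,l,stt,c=cv2.connectedComponentsWithStats(m); i=1+np.argmax(stt[1:,4])
    ct=cv2.findContours((l==i).astype(np.uint8),cv2.RETR_EXTERNAL,cv2.CHAIN_APPROX_NONE)[0][0]
    e=cv2.fitEllipse(cv2.convexHull(ct)) ; print('ring',np.round(e[0],2),np.round(e[1],2),stt[i]); return np.array(e[0])
def ray(s,u,z):
    f=200/np.tan(np.radians(s['fov_y']/2));C=w(s,[0,0,0]);d=w(s,[(u[0]-s['cx'])/f,(u[1]-s['cy'])/f,1])-C
    return C+d*(z-C[2])/d[2]
E
python3 - <<'E'
from h import *
s=snap('wrist'); u=ring(s,(340,131))
for z in (.071,.076,.081): print(ray(s,u,z).round(4))
f=200/np.tan(np.radians(s['fov_y']/2));print('f',f,'cam',w(s,[0,0,0]),np.array(s['R']).round(3).tolist())
im=s['image']; cv2.imwrite('pics/w2c.png',cv2.cvtColor(np.hstack([cv2.resize(im[90:170,300:380],(400,400),interpolation=0),cv2.resize(im[170:250,280:360],(400,400),interpolation=0)]),cv2.COLOR_RGB2BGR))
E
```

```text
ring [340.15 129.31] [36.11 37.31] [322 111  37  37 658]
[ 0.5332 -0.0408  0.071 ]
[ 0.5329 -0.0406  0.076 ]
[ 0.5325 -0.0405  0.081 ]
f 301.47857819480197 cam [ 0.51293094 -0.03178834  0.36645279] [[0.994, 0.111, 0.001], [0.107, -0.96, 0.258], [0.03, -0.257, -0.966]]
```

View pics/w2c.png

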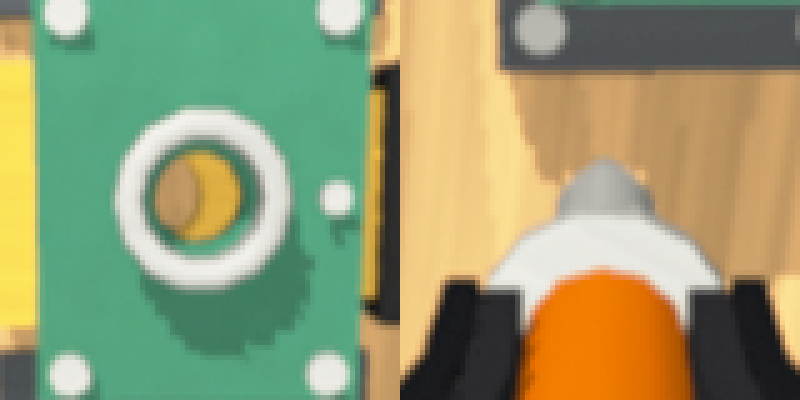

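Run:
```python
from h import *
s=snap('wrist'); p=st()['position']
print('tip',ray(s,(321,204.5),.124)-p)
# handle rays: collar centre approx
for d in robot.look_for(s,'drift_grip')[:1]+robot.spot_point(s,'drift_grip')[:1]+robot.spot_point(s,'drift')[:2]: print(d['p'],(w(s,d['xyz'])-p).round(4))
to(.5325,-.0405,.205,6.4)
```

```text
t 6.83 p [ 0.5207 -0.1019  0.227 ] F [-1.3  0.  -2. ] T [-0.1  -0.01 -0.01] gap 18.9
tip [ 0.00080137 -0.00014388 -0.10298036]
0.58 [ 0.0002  0.0106 -0.0092]
0.81 [-0.0008  0.0045 -0.009 ]
0.76 [ 0.0026  0.0018 -0.106 ]
go [0.0599 0.0185 0.0219] [ 0.006  0.006 -0.005]
```

>>> servo_tool(deltas=[[[0.02, 0.006, 0.005, 0, 0, 0, 0], [0.045, 0.014, 0.015, 0, 0, 0, 0], [0.06, 0.0185, 0.022, 0, 0, 0, 0], [0.06, 0.0185, 0.022, 0, 0, 0, 0], [0.06, 0.0185, 0.022, 0, 0, 0, 0], [0.06, 0.0185, 0.022, 0, 0, 0, 0], [0.06, 0.0185, 0.022, 0, 0, 0, 0], [0.06, 0.0185, 0.022, 0, 0, 0, 0]]], force=60)

```text
t: 7.65
position: [0.5327, -0.0413, 0.2055]
tcp_rot: [[-0.11, 0.994, 0.002], [0.994, 0.11, -0.001], [-0.001, 0.001, -1.0]]
wrist_force: [-1.1, 0.7, -2.3]
finger_gap: 0.213
```

Run:
```python
from h import *
s=st();print(np.array(s['tcp_rot']).round(4).tolist())
q=snap('wrist')
for n in ('clamp_hole','tongue_hole','drift_grip','drift'): find(q,n,k=2)
print(px(q,s['position']-np.array([0,0,.103])),px(q,[.5325,-.0405,.081]),px(q,[.5325,-.0405,.068]))
im=q['image']; cv2.imwrite('pics/w3c.png',cv2.cvtColor(cv2.resize(im[140:260,260:380],(600,600),interpolation=0),cv2.COLOR_RGB2BGR))
```

```text
t 7.65 p [ 0.5327 -0.0413  0.2055] F [-1.1  0.7 -2.3] T [-0.05  0.07 -0.02] gap 18.5
[[-0.11, 0.9939, 0.0016], [0.9939, 0.11, -0.001], [-0.0012, 0.0015, -1.0]]
clamp_hole spot_point 0.81 [ 0.5335 -0.0398  0.0674] [321. 192.]
clamp_hole spot_point 0.58 [ 0.3614 -0.0357  0.066 ] [138. 168.]
tongue_hole spot_point 0.88 [ 0.5268 -0.04    0.0551] [314. 189.]
tongue_hole spot_point 0.79 [ 0.3647 -0.0376  0.0583] [146. 169.]
drift_grip spot_point 0.96 [ 0.534  -0.0426  0.1997] [322. 258.]
drift spot_point 0.97 [ 0.5341 -0.0428  0.1018] [321. 206.]
[319.99287087 204.0637361 ] [319.89292055 196.62038091] [319.8923877  193.12004047]
```

View pics/w3c.png

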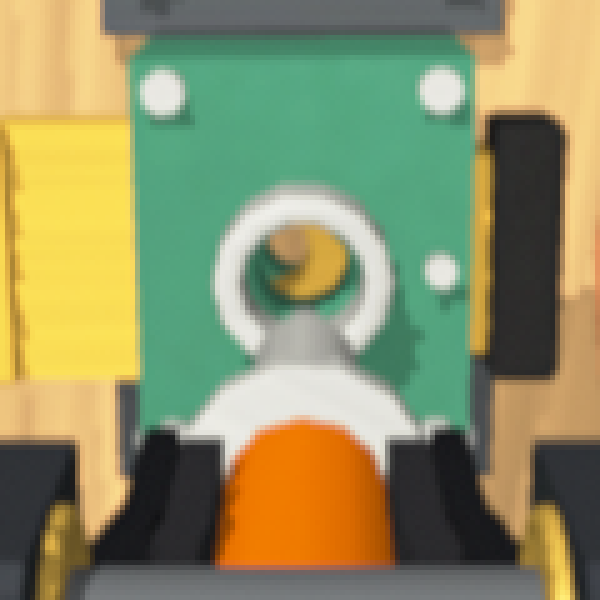

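The tip's far edge is at about px (320.5,203), so its centre is at about 206. The ring centre is at about (320.4,195). The tip therefore needs roughly 3 mm of world +y, and I add the −3 mm clamp-x bias for the off-line tongue hole.

Run:
```python
from h import *
to(.5293,-.0386,.165,6.4)
```

```text
go [ 0.0025 -0.0029  0.0401] [ 0.009  0.007 -0.01 ]
```

>>> servo_tool(deltas=[[[0.003, -0.003, 0, 0, 0, 0, 0], [0.003, -0.003, 0.003, 0, 0, 0, 0], [0.003, -0.003, 0.01, 0, 0, 0, 0], [0.003, -0.003, 0.016, 0, 0, 0, 0], [0.003, -0.003, 0.022, 0, 0, 0, 0], [0.003, -0.003, 0.028, 0, 0, 0, 0], [0.003, -0.003, 0.033, 0, 0, 0, 0], [0.003, -0.003, 0.037, 0, 0, 0, 0], [0.003, -0.003, 0.039, 0, 0, 0, 0], [0.003, -0.003, 0.039, 0, 0, 0, 0]]])

```text
t: 8.73
position: [0.5288, -0.038, 0.1654]
tcp_rot: [[-0.11, 0.994, -0.0], [0.994, 0.11, -0.0], [-0.0, -0.0, -1.0]]
wrist_force: [-0.4, 0.1, -2.0]
finger_gap: 0.216
```

>>> servo_tool(deltas=[[[0, 0, 0, 0, 0, 0, 0], [0, 0, 0, 0, 0, 0, 0], [0, 0, 0, 0, 0, 0, 0]]])

```text
t: 8.98
position: [0.5291, -0.0381, 0.1657]
tcp_rot: [[-0.11, 0.994, 0.001], [0.994, 0.11, -0.001], [-0.001, 0.0, -1.0]]
wrist_force: [1.0, -1.0, -2.0]
finger_gap: 0.213
```

Run:
```python
from h import *
st(); to(.5293,-.0386,.155,6.4)
```

```text
t 8.98 p [ 0.5291 -0.0381  0.1657] F [ 1. -1. -2.] T [-0.12  0.08  0.01] gap 18.5
go [-0.0005  0.0001  0.0107] [ 0.004  0.006 -0.01 ]
```

>>> servo_tool(deltas=[[[0, 0, 0.002, 0, 0, 0, 0], [0, 0, 0.004, 0, 0, 0, 0], [0, 0, 0.006, 0, 0, 0, 0], [0, 0, 0.008, 0, 0, 0, 0], [0, 0, 0.009, 0, 0, 0, 0], [0, 0, 0.01, 0, 0, 0, 0], [0, 0, 0.011, 0, 0, 0, 0], [0, 0, 0.012, 0, 0, 0, 0], [0, 0, 0.012, 0, 0, 0, 0]]])

```text
t: 9.73
position: [0.5297, -0.0386, 0.1543]
tcp_rot: [[-0.11, 0.994, 0.002], [0.994, 0.11, -0.001], [-0.002, 0.002, -1.0]]
wrist_force: [2.5, -2.5, 1.8]
finger_gap: 0.22
```

Run:
```python
from h import *
st()
```

```text
t 9.73 p [ 0.5297 -0.0386  0.1543] F [ 2.5 -2.5  1.8] T [-0.72 -0.45 -0.  ] gap 19.2
```

>>> servo_tool(deltas=[[[-0.0005, 0, 0, 0, 0, 0, 0], [-0.001, 0.0003, 0, 0, 0, 0, 0], [-0.0013, 0.0005, 0.001, 0, 0, 0, 0], [-0.0013, 0.0005, 0.002, 0, 0, 0, 0], [-0.0013, 0.0005, 0.003, 0, 0, 0, 0], [-0.0013, 0.0006, 0.004, 0, 0, 0, 0], [-0.0013, 0.0007, 0.005, 0, 0, 0, 0], [-0.0013, 0.0007, 0.005, 0, 0, 0, 0]]])

```text
t: 10.4
position: [0.5306, -0.04, 0.1499]
tcp_rot: [[-0.111, 0.994, 0.002], [0.994, 0.111, -0.002], [-0.002, 0.002, -1.0]]
wrist_force: [-0.6, -1.4, 5.4]
finger_gap: 0.212
```

Run:
```python
from h import *
st()
```

```text
t 10.4 p [ 0.5306 -0.04    0.1499] F [-0.6 -1.4  5.4] T [-0.46  0.43 -0.  ] gap 18.5
```

>>> servo_tool(deltas=[[[-0.0003, 0.0002, 0.001, 0, 0, 0, 0], [-0.0005, 0.0004, 0.002, 0, 0, 0, 0], [-0.0005, 0.0006, 0.003, 0, 0, 0, 0], [-0.0005, 0.0008, 0.004, 0, 0, 0, 0], [-0.0005, 0.001, 0.005, 0, 0, 0, 0], [-0.0005, 0.001, 0.006, 0, 0, 0, 0], [-0.0005, 0.001, 0.006, 0, 0, 0, 0]]])

```text
t: 10.98
position: [0.5315, -0.0405, 0.1443]
tcp_rot: [[-0.111, 0.994, 0.002], [0.994, 0.111, -0.002], [-0.002, 0.001, -1.0]]
wrist_force: [-0.4, -1.4, 4.4]
finger_gap: 0.217
```

Run:
```python
from h import *
st()
```

```text
t 10.98 p [ 0.5315 -0.0405  0.1443] F [-0.4 -1.4  4.4] T [-0.35  0.34  0.  ] gap 18.9
```

>>> servo_tool(deltas=[[[-0.0003, 0.0002, 0.001, 0, 0, 0, 0], [-0.0004, 0.0003, 0.002, 0, 0, 0, 0], [-0.0004, 0.0004, 0.003, 0, 0, 0, 0], [-0.0004, 0.0005, 0.004, 0, 0, 0, 0], [-0.0004, 0.0006, 0.005, 0, 0, 0, 0], [-0.0004, 0.0007, 0.006, 0, 0, 0, 0], [-0.0004, 0.0008, 0.007, 0, 0, 0, 0], [-0.0004, 0.0008, 0.008, 0, 0, 0, 0], [-0.0004, 0.0008, 0.008, 0, 0, 0, 0]]])

```text
t: 11.73
position: [0.5318, -0.0407, 0.1363]
tcp_rot: [[-0.111, 0.994, 0.0], [0.994, 0.111, -0.002], [-0.002, -0.0, -1.0]]
wrist_force: [-2.1, -1.1, 4.5]
finger_gap: 0.22
```

Run:
```python
from h import *
st()
```

```text
t 11.73 p [ 0.5318 -0.0407  0.1363] F [-2.1 -1.1  4.5] T [-0.26  0.51 -0.04] gap 19.1
```

>>> servo_tool(deltas=[[[-0.0002, 0.0003, 0.001, 0, 0, 0, 0], [-0.0003, 0.0005, 0.002, 0, 0, 0, 0], [-0.0003, 0.0006, 0.003, 0, 0, 0, 0], [-0.0003, 0.0007, 0.004, 0, 0, 0, 0], [-0.0003, 0.0007, 0.005, 0, 0, 0, 0], [-0.0003, 0.0007, 0.006, 0, 0, 0, 0], [-0.0003, 0.0007, 0.007, 0, 0, 0, 0], [-0.0003, 0.0007, 0.008, 0, 0, 0, 0], [-0.0003, 0.0007, 0.008, 0, 0, 0, 0]]])

```text
t: 12.48
position: [0.532, -0.0408, 0.1276]
tcp_rot: [[-0.111, 0.994, -0.001], [0.994, 0.111, -0.002], [-0.001, -0.001, -1.0]]
wrist_force: [-3.1, -0.6, 0.9]
finger_gap: 0.215
```

Run:
```python
from h import *
st()
```

```text
t 12.48 p [ 0.532  -0.0408  0.1276] F [-3.1 -0.6  0.9] T [-0.13  0.72 -0.01] gap 18.7
```

>>> servo_tool(deltas=[[[0, -0.0003, 0.001, 0, 0, 0, 0], [0, -0.0003, 0.002, 0, 0, 0, 0], [0, -0.0003, 0.003, 0, 0, 0, 0], [0, -0.0003, 0.004, 0, 0, 0, 0], [0, -0.0003, 0.005, 0, 0, 0, 0], [0, -0.0003, 0.006, 0, 0, 0, 0], [0, -0.0003, 0.007, 0, 0, 0, 0], [0, -0.0003, 0.008, 0, 0, 0, 0], [0, -0.0003, 0.009, 0, 0, 0, 0]]])

```text
t: 13.23
position: [0.5319, -0.0408, 0.1187]
tcp_rot: [[-0.111, 0.994, -0.001], [0.994, 0.111, -0.002], [-0.002, -0.001, -1.0]]
wrist_force: [-1.9, 0.4, 4.9]
finger_gap: 0.219
```

Run:
```python
from h import *
st()
```

```text
t 13.23 p [ 0.5319 -0.0408  0.1187] F [-1.9  0.4  4.9] T [-0.02  0.46  0.  ] gap 19.1
```

>>> servo_tool(deltas=[[[0, 0, 0.0005, 0, 0, 0, 0], [0, 0, 0.001, 0, 0, 0, 0], [0, 0, 0.0015, 0, 0, 0, 0], [0, 0, 0.002, 0, 0, 0, 0], [0, 0, 0.0025, 0, 0, 0, 0], [0, 0, 0.003, 0, 0, 0, 0]]])

```text
t: 13.73
position: [0.5319, -0.0408, 0.1156]
tcp_rot: [[-0.111, 0.994, -0.001], [0.994, 0.111, -0.002], [-0.002, -0.001, -1.0]]
wrist_force: [-2.4, 0.4, 3.9]
finger_gap: 0.213
```

>>> servo_tool(deltas=[[[0, 0, 0.0005, 0, 0, 0, 0], [0, 0, 0.001, 0, 0, 0, 0], [0, 0, 0.0015, 0, 0, 0, 0], [0, 0, 0.002, 0, 0, 0, 0], [0, 0, 0.0025, 0, 0, 0, 0]]])

```text
t: 14.15
position: [0.5321, -0.0409, 0.1153]
tcp_rot: [[-0.111, 0.994, -0.001], [0.994, 0.111, -0.002], [-0.002, -0.001, -1.0]]
wrist_force: [-10.0, 1.5, 22.5]
finger_gap: 0.217
```

>>> servo_tool(deltas=[[[0, -0.0003, 0.0015, 0, 0, 0, 0], [0, -0.0005, 0.0018, 0, 0, 0, 0], [0, -0.0005, 0.0018, 0, 0, 0, 0], [0, -0.0005, 0.0018, 0, 0, 0, 0], [0, -0.0005, 0.0018, 0, 0, 0, 0], [0, -0.0005, 0.0018, 0, 0, 0, 0], [0, -0.0005, 0.0018, 0, 0, 0, 0], [0, -0.0005, 0.0018, 0, 0, 0, 0]]])

```text
t: 14.82
position: [0.532, -0.0409, 0.1153]
tcp_rot: [[-0.111, 0.994, -0.0], [0.994, 0.111, -0.002], [-0.002, -0.0, -1.0]]
wrist_force: [-6.7, 1.1, 17.3]
finger_gap: 0.216
```

Run:
```python
from h import *
s=st()
q=snap('wrist')
for n in ('clamp_hole','tongue_hole','drift_grip','drift'): find(q,n,k=2)
a=q['image'][170:310,250:390]; b=snap('scene'); u=px(b,[.532,-.04,.09]).astype(int); c=b['image'][u[1]-35:u[1]+35,u[0]-35:u[0]+35]
cv2.imwrite('pics/w4c.png',cv2.cvtColor(np.hstack([cv2.resize(a,(400,400)),cv2.resize(c,(400,400))]),cv2.COLOR_RGB2BGR))
```

```text
t 14.82 p [ 0.532  -0.0409  0.1153] F [-6.7  1.1 17.3] T [0.23 1.46 0.01] gap 18.8
clamp_hole spot_point 0.86 [ 0.36   -0.0315  0.0695] [ 50. 186.]
clamp_hole spot_point 0.43 [ 0.5333 -0.0404  0.0141] [322. 204.]
tongue_hole spot_point 0.66 [ 0.3611 -0.0391  0.0533] [ 73. 192.]
drift_grip spot_point 0.91 [ 0.5302 -0.0393  0.1106] [317. 254.]
drift spot_point 0.92 [ 0.5336 -0.0384  0.012 ] [322. 201.]
```

View pics/w4c.png

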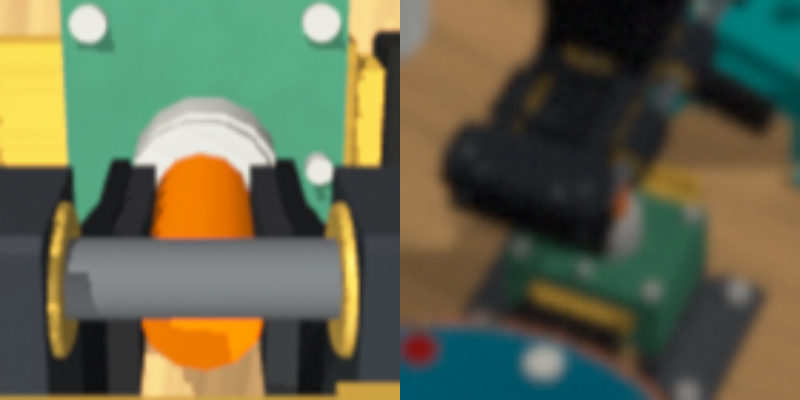

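The collar is down on the ring and was held for 0.6 s at about 19 N. The handle is at crop (205,250), with the collar's white disc over the ring. Now I relax the push and let go.

>>> servo_tool(deltas=[[[0, -0.0003, 0.0005, 0, 0, 0, 0], [0, -0.0005, 0, 0, 0, 0, 0], [0, -0.0005, 0, 0, 0, 0, 0], [0, -0.0005, 0, 0, 0, 0, 0.022], [0, -0.0005, 0, 0, 0, 0, 0.026], [0, -0.0005, 0, 0, 0, 0, 0.035], [0, -0.0005, 0, 0, 0, 0, 0.045], [0, -0.0005, 0, 0, 0, 0, 0.045], [0, -0.0005, 0, 0, 0, 0, 0.045]]])

```text
t: 15.87
position: [0.5314, -0.0409, 0.1151]
tcp_rot: [[-0.111, 0.994, -0.0], [0.994, 0.111, -0.002], [-0.002, -0.001, -1.0]]
wrist_force: [-0.3, -0.4, -0.0]
finger_gap: 0.484
```

>>> servo_tool(deltas=[[[0, 0, -0.01, 0, 0, 0, 0.045], [0, 0, -0.03, 0, 0, 0, 0.045], [0, 0, -0.06, 0, 0, 0, 0.045], [0, 0, -0.09, 0, 0, 0, 0.045], [-0.03, 0, -0.11, 0, 0, 0, 0.045], [-0.06, 0, -0.11, 0, 0, 0, 0.045], [-0.06, 0, -0.11, 0, 0, 0, 0.045], [-0.06, 0, -0.11, 0, 0, 0, 0.045], [-0.06, 0, -0.11, 0, 0, 0, 0.045]]])

```text
t: 16.62
position: [0.5377, -0.1, 0.225]
tcp_rot: [[-0.11, 0.994, -0.001], [0.994, 0.11, -0.001], [-0.001, -0.001, -1.0]]
wrist_force: [-0.1, -0.2, 0.1]
finger_gap: 0.519
```

Run:
```python
from h import *
s=st()
q=snap('wrist');b=snap('scene');t=snap('top')
for x in (q,b,t):
    for n in ('clamp_hole','tongue_hole','drift_grip','drift','jar','bowls','saucers'): find(x,n,k=2)
a=q['image'];u=px(q,[.532,-.04,.09]).astype(int);y=max(u[1]-70,0);a=a[y:y+140,u[0]-70:u[0]+70]
u=px(b,[.532,-.04,.09]).astype(int); c=b['image'][u[1]-35:u[1]+35,u[0]-35:u[0]+35]
cv2.imwrite('pics/w5c.png',cv2.cvtColor(np.hstack([cv2.resize(a,(400,400)),cv2.resize(c,(400,400))]),cv2.COLOR_RGB2BGR))
o=[(x,orange(x,px(x,[.532,-.041,.112]))) for x in (q,b)];print(tri(o))
```

```text
t 16.62 p [ 0.5377 -0.1     0.225 ] F [-0.1 -0.2  0.1] T [-0.08  0.01 -0.03] gap 45.2
clamp_hole spot_point 0.72 [ 0.3587 -0.0325  0.0689] [138.  99.]
clamp_hole spot_point 0.71 [ 0.7181 -0.0149  0.0027] [483. 122.]
tongue_hole spot_point 0.64 [ 0.3606 -0.0388  0.0543] [149. 107.]
drift_grip spot_point 0.95 [ 0.5299 -0.0381  0.1054] [319. 127.]
drift spot_point 0.88 [ 0.5334 -0.0425  0.015 ] [322. 129.]
bowls spot_point 0.48 [ 0.5327 -0.0417 -0.0014] [322. 127.]
clamp_hole spot_point 0.96 [ 0.3549 -0.0327  0.0666] [332. 168.]
clamp_hole spot_point 0.78 [ 0.5301 -0.0404  0.0697] [300. 206.]
tongue_hole spot_point 0.79 [ 0.3589 -0.0328  0.0541] [331. 172.]
tongue_hole spot_point 0.71 [ 6.051e-01 -3.548e-01  6.000e-04] [196. 198.]
drift_grip spot_point 0.77 [0.5254 0.2252 0.0257] [387. 253.]
drift_grip spot_point 0.62 [ 0.5334 -0.0379  0.1101] [300. 198.]
drift spot_point 0.82 [0.4256 0.1536 0.0054] [377. 222.]
drift spot_point 0.45 [ 0.5328 -0.0437  0.0125] [299. 219.]
jar spot_point 0.67 [ 0.6062 -0.3574  0.0037] [195. 197.]
jar spot_point 0.51 [ 0.4325 -0.26    0.0059] [255. 171.]
bo
[... 281 characters left out ...]
69 -0.3839  0.0667] [459. 273.]
clamp_hole spot_point 0.43 [ 0.533  -0.0409  0.0672] [324. 186.]
tongue_hole spot_point 0.9 [ 0.2854 -0.3841  0.053 ] [457. 274.]
drift_grip spot_point 0.71 [0.5202 0.2241 0.0212] [230. 197.]
drift_grip spot_point 0.61 [0.5094 0.3646 0.018 ] [180. 203.]
drift spot_point 0.65 [0.424  0.1505 0.007 ] [257. 231.]
drift spot_point 0.61 [ 0.4851  0.2734 -0.0007] [214. 211.]
jar spot_point 0.85 [ 0.4259 -0.2579 -0.0015] [401. 226.]
jar spot_point 0.18 [ 0.6022 -0.3573  0.0013] [431. 165.]
saucers spot_point 0.57 [ 0.6    -0.36    0.0022] [432. 165.]
blob [323.3 136.1] [310 121  24  24 266]
blob [300.3 195.7] [297 189   7  16  81]
[ 0.53239775 -0.04158161  0.11673433]
```

View pics/w5c.png

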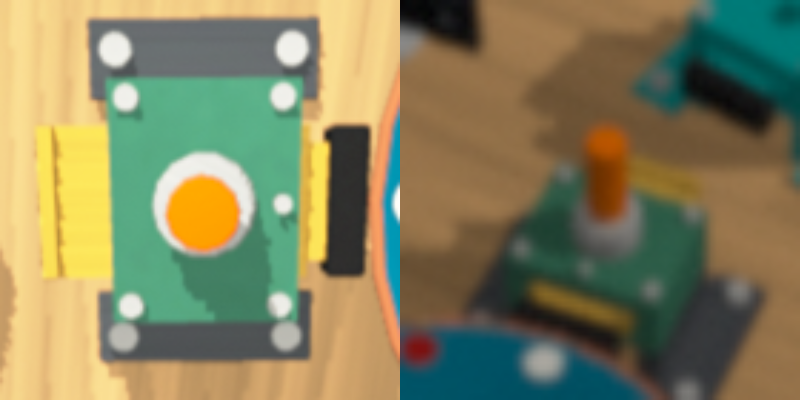

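Run:
```python
from h import *
print(robot.hand_in()); st()
```

```text
the job is handed in; nothing more can be done
None
the job is handed in; nothing more can be done
```

The drift is standing in the green clamp with its collar down on the steel ring, and the job is handed in. It took about 17 s of the 72 s allowed, and `hand_in` gave no verdict.

**What I did:** I lifted the smaller orange drift out of its block and entered the clamp hole about 3 mm towards minus x. I then yielded back towards centre as the taper drew the tongue in. Pushing stayed under about 7 N until the collar met the ring. The press peaked at a wrist reading of 22.5 N (about 25 N once the weight held is allowed for). I then held about 19 N for 0.6 s, relaxed, let go and withdrew.

**Last checks:**
- **Height:** the arm's position put the handle centre about 42 mm above the clamp's top. The picture gave about 40 mm after correcting a known bias. Both are inside the 31 to 44.5 mm band.
- **Position:** the handle was within about 1 mm of the hole's estimated axis and looked upright.
- **Tongue:** I could not see its hole with the drift in place. That it is in line follows from the 16 mm shank being through it.
- **Other things:** the jar and the pale shallow bowls read within a few mm of where they started. The other bowls did too in the scene camera; the top camera did not report them at the end. The arm never came near the dish, and the wrist force was near zero at the end.

**Disagreements:**
- The networks reported the ring and hole up to about 5 mm apart in y, so I settled it from the close-up picture and by feel.
- The larger orange drift appeared upright in the first pictures but was lying flat by about 2 s. The arm had not been near it, so it probably fell on its own. It is still on the table.

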